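Pass a sample carton through a spring gate

ROBOT

A 6-joint arm with a two-finger parallel gripper is mounted at the origin on a cart in front of the work surface, level with it; the furniture and walls round the work are solid. World frame = base frame: x ahead of the robot, y to its left, z up, the work surface at z = 0. Lengths are in m, angles in rad, forces in N, time in s.
With the tool pointing down it reaches from about 0.3 to 0.75 m from the base axis. Payload 8.5 kg.
Tool frame: the origin (TCP) lies at the very end of the fingers, on their centre line; the grasp point (between the pads) lies 19 mm behind it; x points along the fingers, y is the direction in which the jaws open and shut, and the axes are right-handed (so a half turn about x gives the same grasp; the last joint's range is limited). The gripper opens to 88 mm and grips with 3 to 60 N. Pads are 18 mm wide; open, the fingers measure 123 mm over their backs; the gripper's body (75 mm by 187 mm) begins 45 mm behind the grasp point.
Start: joints at [1.065, 0.381, 1.297, -0, 1.464, -0.215], TCP at [0.158, 0.527, 0.239] pointing down, gripper open.
Joint ranges: [-3.11, 3.11], [-0.89, 2.33], [0.22, 2.48], [-1.42, 4.56], [0.17, 2.85], [-2.88, 2.88]. Speed limits (rad/s): [2.39, 2.39, 3.14, 3.14, 3.14, 3.14].

INTERFACE

Orientations are given as a rotation vector (axis times angle).
In Python, from bench import readout, eyes, ticket gives the robot as it stands.
- The arm moves only by the tool send_rows, never from a script. Its argument "motion" is a list of rows, each an object of numbers: "grip": the gripper's target within -1 to 1 (shut at 1, half-way at 0, fully open at -1); "x", "y", "z": the shift along the tool's x, y, z scaled (see below); "ax", "ay", "az": the turn, a rotation vector about the tool's x, y, z scaled (see below). A call has 1 to 20 rows; each row is the pose to reach, as a shift and turn from the pose measured when the call began, along the tool's axes at that moment, turning the shorter way round; what a row does not reach only later rows make up. The controller multiplies each number of a shift by 0.5 m and each number of a turn by 180 degrees. A row lasts 1/8 s, in which the tool goes at most 62.5 mm and 10.7 degrees, less where a joint would pass 70% of its speed; a pose out of reach is approached as far as the arm can. A call with a number of a shift or a turn outside -1 to 1 is refused whole. A call with a gripper value outside its range is refused whole. The fingers move at their own pace and stop on an object; "force" is the grip in N (left out, the last holds). Time passes only in rows, so rows that repeat a pose let the fingers close. It gives the time, the measured TCP pose, the force and the opening at its end, in the units of the state.
- readout.sense(): the state, without advancing time (a new reading comes with each control period).
- eyes.grab_frame(name): name is "scene" or "side" or "wrist"; returns a dict with "image" (480x640x3 uint8, blue, green, red), "mtx" (3x3 intrinsics, pixels), "R" (3x3) and "t" (3): a world point X has camera coordinates R X + t. Camera axes: x right, y down, z forward; pixel columns grow to the right and rows downward; lengths in m; the calibration is good to about 2 mm. A picture is of the moment at which its call begins. There is no depth.
- ticket.sign_off(): hands the job in, once; it reports no verdict.
The state is a dict: "time": time; "joint_positions": joint angles; "qvel": joint speeds; "tau": joint torques, N m; "tcp_pos": TCP position; "ee_rot": TCP orientation; "contact_force": force on the tool from outside, world axes, zero at the start; "torque": the same for the moment, N m; "grip_width": finger opening in m.
Only numpy, scipy, OpenCV 4.12 (cv2) and the standard library are available. Lean on these libraries where they do the work, as an engineer would, in place of code of your own. Each camera call takes 0.05 s, during which the arm holds its last target.

TASK

Post the small carton that lies on the white deck of the grey drop box: push the yellow self-closing gate open with one finger and, while that finger keeps it open, gently push the carton through the gateway with the other finger so that it drops into the well behind. Do not grip or lift the carton, do not shove the gate open with the carton, and leave the other things on the bench alone. Finally let the gate swing shut by itself.

Things in the scene. Friction and masses are not known exactly. Their poses are not given: they have to be found in the camera images.
- drop_box: Grey drop box fixed to the bench, 333 mm long (x -170 to +163), 170 mm wide (y -75 to +95), 100 mm high. Origin on the bench, below the line of the shut gate; x = the way the carton is pushed, away from the robot (the box may be yawed), y = left, z = up. Its white deck, flat at z = 100 mm, covers x -170 to +15; beyond lies the well.
- gateway (a point): Point on the deck (drop box frame 0, -30, 100 mm) on the line of the shut gate, in the middle of the carton's lane. The lane lies between two aluminium guides on the deck, x -165 to -15: the right one 18 mm high, inner face at y = -60 mm; the left one 7 mm high, 4 mm thick, inner face at y = -0.5 mm. Left of it the deck is free for a finger.
- well (a point): Middle of the well's floor (drop box frame 86, 10, 8 mm). The well is open at the top, x +15 to +158, y -70 to +90 mm, walls up to the deck's height.
- hinge_top (a point): Top of the gate's upright hinge pin (drop box frame 0, 70, 162 mm), 16 mm across with its sleeves, left of the lane. At the lane's other side stands a rubber stop stud (x -7, y -66 mm, 22 mm high).
- gate (a joint): Angle of the yellow gate about its upright hinge pin, rad. 0 = shut, straight across the lane; grows as it swings away from the robot (+x) over the well, to 1.5 at most. A spring shuts it at once when released: 0.20 N m at 0, 0.29 N m at 1.1 rad (some 4 N to push it 47 mm from the pin).
- gate_edge (a point): Middle of the gate's free edge, 131 mm from the hinge axis, 30 mm above the deck. The gate is a yellow panel, 5 mm thick, black rubber edge, 5 to 55 mm above the deck; shut, it spans y = +58 to -62 mm of the drop box. With the gate at about 0.9 rad or more the carton passes clear of it to its right.
- carton: Plain brown taped carton, 52 x 79 x 36 mm (its own x, y, z), 60 to 130 g, lying on the deck in the lane between the guides. Origin at the centre of its underside. Its long y axis lies along the lane, so it is 79 mm long in the pushing direction, with 7 mm play between the guides.
- other_carton: Bystander: larger brown carton, 61 x 109 x 46 mm, on the bench at the right front. Origin under its centre.
- jar: Bystander: jar with a green lid, 59 mm across, 70 mm high, left. Origin under its centre.
- oil_bottle: Bystander: black bottle with a red cap, 43 mm across, 105 mm high, right. Origin under its centre.
- tape_measure: Bystander: yellow tape measure, 63 x 90 x 38 mm, far left. Origin under its centre.
- stamp: Bystander: hand stamp with a wooden grip, 29 x 55 mm, 84 mm high, left front. Origin under its centre.
Things that resemble listed ones, but are neither listed nor needed, are in the scene too. What is shaped like the carton but orange or purple is not meant.

How it is judged:
On the way, in this order (a step that is already met when the one before it is completed fails the run):
1. a finger pushes the gate open before the carton has reached the gateway (value of joint gate above 0.3 rad and contact force between the fingers and gate above 0.3 N and x of carton in the frame of drop_box below 0 m and z of carton in the frame of drop_box above 0.095 m), for 0.05 s.
2. the carton goes through the gateway while a finger holds the gate open (value of joint gate above 0.6 rad and contact force between the fingers and gate above 0.3 N and x of carton in the frame of drop_box above 0.005 m), for 0.03 s.
At the end, for the whole second after the job is handed in: The carton lies at rest inside the well, its origin below the deck (less than 90 mm above the bench) and between the well's walls, and the gate is shut (under 0.06 rad) and not touching it (x of carton in the frame of drop_box between 0.01 and 0.165 m and y of carton in the frame of drop_box between -0.08 and 0.1 m and z of carton in the frame of drop_box below 0.09 m and linear speed of carton below 0.02 m/s and value of joint gate below 0.06 rad and contact force between carton and gate below 0.1 N).
It fails at once if the carton is lifted (more than 25 mm above the deck) (z of carton in the frame of drop_box above 0.125 m).
It fails at once if the carton is squeezed or shoved hard (over 15 N from the fingers) (contact force between the fingers and carton above 15 N).
It fails at once if the gate is shoved open with the carton (over 1.2 N between carton and gate) (contact force between carton and gate above 1.2 N).
It fails at once if another thing on the bench is disturbed (moved over 20 mm) (distance of any of other_carton, jar, oil_bottle, tape_measure, stamp from where it was at the start of the episode above 0.02 m).
It also fails if it takes over 32 s, if anything falls off the work surface, if the arm or the gripper's body presses on something with over 40 N, if the wrist force passes 120 N, or if a joint passes its speed limit or range.

## Working session

There is one attempt and no reset: what is moved stays moved. The work goes in short steps, Python scripts to look and compute and a tool call to move; the robot and the scene stay as the last step left them, time stands still between calls to the robot, and variables do not carry over. Pictures are saved under pics/ and viewed, and the job is handed in when it is done.

Besides the shell and the picture viewer there is one more tool, called after ">>>" as name([rows], argument=value, ...), one row to a line, values as JSON. send_rows: Moves the arm, as the interface text tells. Shifts and turns lie within -1 to 1; 1 stands for 0.5 m of shift or 180 degrees of turn. Its arguments: {"type":"object","properties":{"motion":{"type":"array","items":{"type":"object","properties":{"grip":{"type":"number"},"x":{"type":"number","minimum":-1,"maximum":1},"y":{"type":"number","minimum":-1,"maximum":1},"z":{"type":"number","minimum":-1,"maximum":1},"ax":{"type":"number","minimum":-1,"maximum":1},"ay":{"type":"number","minimum":-1,"maximum":1},"az":{"type":"number","minimum":-1,"maximum":1}}}},"force":{"type":"number"}},"required":["motion"]}

```bash
mkdir -p pics; ls; python3 - <<'E'
from bench import readout, eyes
import cv2,numpy as np
s=readout.sense()
for k in ("time","tcp_pos","ee_rot","grip_width","contact_force"):print(k,s[k])
for n in ("scene","side","wrist"):
    f=eyes.grab_frame(n);cv2.imwrite(f"pics/{n}0.png",f["image"]);print(n,f["mtx"].tolist(),np.round(f["R"],4).tolist(),f["t"])
    np.savez(f"pics/{n}0.npz",**f)
E
```

```text
pics
time 0.0
tcp_pos [0.15754789 0.52666056 0.23815382]
ee_rot [ 0.22724443  1.55924496 -0.22931205]
grip_width 0.08804863819991361
contact_force [ 0.17728514 -0.11914479 -0.55245152]
scene [[616.8872033170119, 0.0, 323.4225790476063], [0.0, 616.8872033170119, 240.13977152724752], [0.0, 0.0, 1.0]] [[0.9, -0.4353, 0.0236], [-0.1803, -0.421, -0.889], [0.3969, 0.7958, -0.4573]] [-0.37882259  0.23820436  1.24453308]
side [[553.2935524304726, 0.0, 319.1089439418667], [0.0, 553.2935524304726, 240.48323077865751], [0.0, 0.0, 1.0]] [[-0.9973, -0.0729, 0.0056], [-0.0326, 0.3751, -0.9264], [0.0654, -0.9241, -0.3764]] [0.46165498 0.09880381 1.47481257]
wrist [[344.26013331557175, 0.0, 317.8610641631152], [0.0, 344.26013331557175, 238.1436241923816], [0.0, 0.0, 1.0]] [[0.2868, 0.958, -0.0004], [0.9195, -0.2752, 0.2807], [0.2688, -0.0809, -0.9598]] [-0.55031813 -0.0393577   0.38962153]
```

View pics/scene0.png

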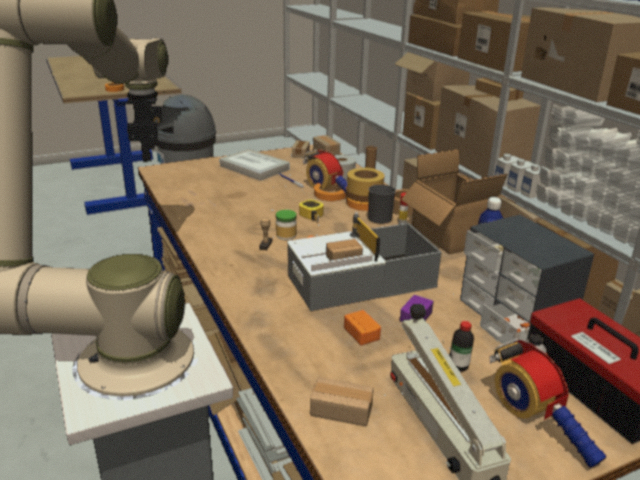

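View pics/side0.png

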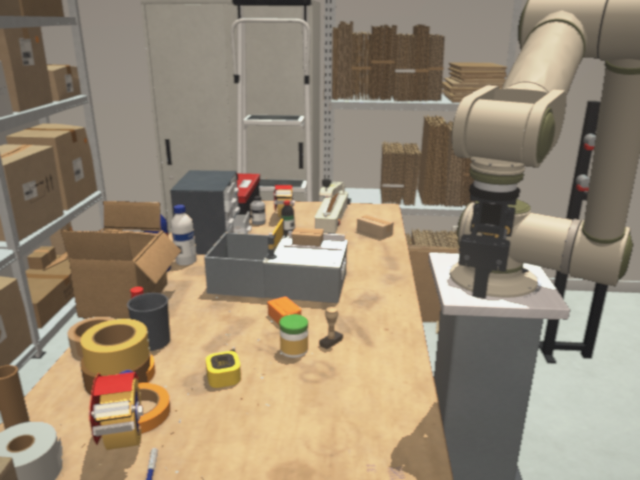

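View pics/wrist0.png

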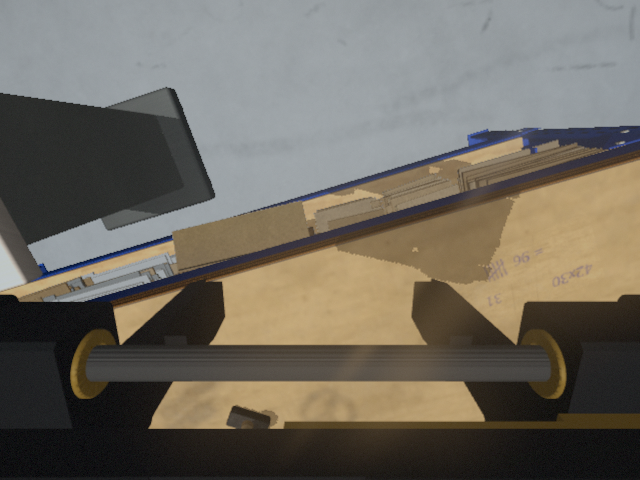

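The scene view shows the box around (360,265). Candidates for the carton:
- Brown on the white deck at (344,249), also seen in the side view at (308,238). This fits the description, so I choose it.
- Orange at (362,326).
- Purple at (416,308).
- The larger brown carton on the bench at (341,400).

I'll check the choice in close crops.

```bash
python3 - <<'E'
import cv2
a=cv2.imread("pics/scene0.png")[205:315,275:450];cv2.imwrite("pics/c1.png",cv2.resize(a,None,fx=4.5,fy=4.5,interpolation=cv2.INTER_CUBIC))
a=cv2.imread("pics/side0.png")[210:310,195:360];cv2.imwrite("pics/c2.png",cv2.resize(a,None,fx=4.5,fy=4.5,interpolation=cv2.INTER_CUBIC))
E
```

```text
(no output)
```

View pics/c1.png

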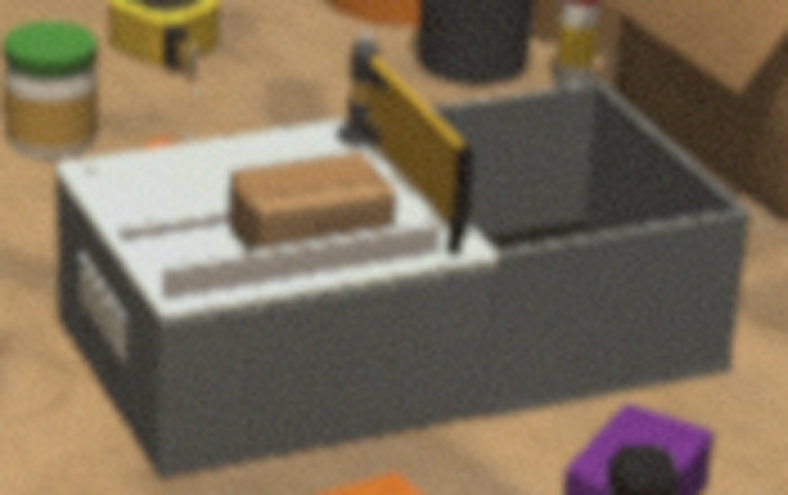

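View pics/c2.png

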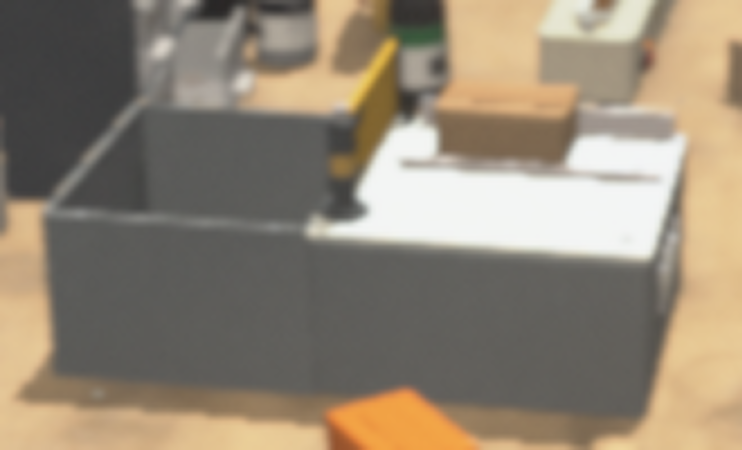

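```bash
cat > h.py <<'E'
import numpy as np, cv2
def ray(f,u,v,z):
    R,t,K=f["R"],f["t"],f["mtx"]
    d=R.T@np.linalg.inv(K)@np.array([u,v,1.]);c=-R.T@t
    return c+d*(z-c[2])/d[2]
def proj(f,X):
    p=f["mtx"]@(f["R"]@np.asarray(X).T+f["t"][:,None]);return (p[:2]/p[2]).T
def fit(M,W):
    M=np.array(M);W=np.array(W);mc,wc=M.mean(0),W.mean(0)
    a=M-mc;b=W-wc;th=np.arctan2((a[:,0]*b[:,1]-a[:,1]*b[:,0]).sum(),(a*b).sum())
    R=np.array([[np.cos(th),-np.sin(th)],[np.sin(th),np.cos(th)]]);return th,wc-R@mc,W-(M@R.T+wc-R@mc)
E
python3 - <<'E'
from h import *
sc=np.load("pics/scene0.npz");sd=np.load("pics/side0.npz")
A=lambda u,v:(u/4.5+275-.4,v/4.5+205-.4)
B=lambda u,v:(u/4.5+195-.4,v/4.5+210-.4)
M=[(-.17,.095),(-.17,-.075),(.163,-.075),(.163,.095)]
P1=[A(60,166),A(160,314),A(744,212),A(600,88)]
P2=[B(652,262),B(687,136),B(142,102),B(48,210)]
W1=[ray(sc,*p,.1)[:2] for p in P1];W2=[ray(sd,*p,.1)[:2] for p in P2]
for W,m in((W1,M),(W2,M),(W1+W2,M+M)):
    th,o,r=fit(m,W);print(th,np.degrees(th),o,np.round(r*1000,1).tolist())
R=np.array([[np.cos(th),-np.sin(th)],[np.sin(th),np.cos(th)]])
# carton top z=.136: scene top corners, side
q=[ray(sc,*A(*p),.136)[:2] for p in((231,172),(257,210),(394,190),(362,155))]
print("carton sc",np.round((np.array(q)-o)@R*1000,1).tolist())
q=[ray(sd,*B(*p),.136)[:2] for p in((436,108),(575,113),(578,86),(443,82))]
print("carton sd",np.round((np.array(q)-o)@R*1000,1).tolist())
q=[ray(sd,*B(*p),.1)[:2] for p in((441,155),(566,163))]
print("carton sd bottom",np.round((np.array(q)-o)@R*1000,1).tolist())
q=[ray(sc,*A(367,42),.162)[:2],ray(sd,*B(343,112),.162)[:2]]
print("hinge",np.round((np.array(q)-o)@R*1000,1).tolist())
print("hinge sb",[np.round(proj(f,[np.r_[o+R@np.array(p[:2]),p[2]]for p in((0,.07,.162),(0,0,.1),(-.165,-.0005,.1))]),1).tolist() for f in (sc,sd)])
E
```

```text
-0.08963899211090678 -5.135935927761441 [0.56354125 0.06568249] [[3.5, -2.6], [2.3, 2.2], [-1.3, 5.4], [-4.5, -5.1]]
-0.09503938611314783 -5.445355711797616 [0.56189891 0.07399603] [[0.4, 3.7], [2.9, -2.8], [-0.5, 2.7], [-2.8, -3.6]]
-0.09236024230157812 -5.2918520786860785 [0.56271987 0.06983917] [[4.0, -7.2], [3.3, -2.4], [-0.3, 1.7], [-3.9, -8.8], [-0.1, 8.3], [2.0, 1.9], [-1.6, 6.5], [-3.4, 0.1]]
carton sc [[-105.3, -11.2], [-107.5, -53.6], [-33.7, -55.1], [-33.9, -14.3]]
carton sd [[-34.8, -0.8], [-112.4, -7.2], [-107.4, -49.1], [-30.1, -41.6]]
carton sd bottom [[-33.3, -19.2], [-105.5, -20.1]]
hinge [[0.4, 62.1], [-2.0, 78.4]]
hinge sb [[[354.7, 212.7], [365.0, 247.9], [299.7, 258.3]], [[270.9, 233.2], [278.2, 246.0], [342.6, 250.4]]]
```

The crops confirm the choice: the brown taped carton lies between the guides on the deck. In the box frame it spans about x -110 to -33. Next I'll work out the move to a viewing pose above it, yawed so that one finger leads along the lane by about 97 mm.

```bash
cat >> h.py <<'E'
from scipy.spatial.transform import Rotation as Ro
def plan(s,pos,yawdeg):
    """tool shift/turn numbers to reach TCP pos, pointing down, jaw axis (tool y) at world yaw"""
    R0=Ro.from_rotvec(s["ee_rot"]).as_matrix()
    y=np.array([np.cos(np.radians(yawdeg)),np.sin(np.radians(yawdeg)),0]);x=np.array([0,0,-1.])
    R1=np.c_[x,y,np.cross(x,y)]
    sh=R0.T@(np.asarray(pos)-s["tcp_pos"])/.5
    tu=Ro.from_matrix(R0.T@R1).as_rotvec()/np.pi
    return np.round(sh,4),np.round(tu,4)
E
python3 - <<'E'
from h import *
from bench import readout
s=readout.sense();R0=Ro.from_rotvec(s["ee_rot"]).as_matrix()
print(np.round(R0,3), "jaw yaw",np.degrees(np.arctan2(R0[1,1],R0[0,1])))
for yaw in(18.2,198.2):print(yaw,plan(s,(.46,.085,.32),yaw))
E
```

```text
[[-0.     0.287  0.958]
 [-0.001  0.958 -0.287]
 [-1.    -0.001 -0.   ]] jaw yaw 73.343108280016
18.2 (array([-0.1629, -0.6732,  0.8327]), array([3.064e-01, 1.000e-04, 3.000e-04]))
198.2 (array([-0.1629, -0.6732,  0.8327]), array([-6.936e-01, -4.000e-04,  1.000e-04]))
```

>>> send_rows([
  {"x": -0.16,"y": -0.08,"z": 0.1,"ax": 0.05,"grip": -1},
  {"x": -0.16,"y": -0.67,"z": 0.83,"ax": 0.306,"grip": -1},
  {"x": -0.16,"y": -0.67,"z": 0.83,"ax": 0.306,"grip": -1},
  {"x": -0.16,"y": -0.67,"z": 0.83,"ax": 0.306,"grip": -1},
  {"x": -0.16,"y": -0.67,"z": 0.83,"ax": 0.306,"grip": -1},
  {"x": -0.16,"y": -0.67,"z": 0.83,"ax": 0.306,"grip": -1},
  {"x": -0.16,"y": -0.67,"z": 0.83,"ax": 0.306,"grip": -1},
  {"x": -0.16,"y": -0.67,"z": 0.83,"ax": 0.306,"grip": -1},
  {"x": -0.16,"y": -0.67,"z": 0.83,"ax": 0.306,"grip": -1},
  {"x": -0.16,"y": -0.67,"z": 0.83,"ax": 0.306,"grip": -1},
  {"x": -0.16,"y": -0.67,"z": 0.83,"ax": 0.306,"grip": -1},
  {"x": -0.16,"y": -0.67,"z": 0.83,"ax": 0.306,"grip": -1},
])

```text
invalid input
```

```bash
python3 - <<'E'
from bench import readout, eyes
from h import *
f=eyes.grab_frame("wrist");cv2.imwrite("pics/w1.png",f["image"]);np.savez("pics/w1.npz",**f)
s=readout.sense();print(s["time"],s["tcp_pos"],s["joint_positions"]); R0=Ro.from_rotvec(s["ee_rot"]).as_matrix();print(np.round(R0,3),"cam",-f["R"].T@f["t"])
E
```

```text
0.2 [0.15762397 0.52676833 0.23840625] [ 1.06468661e+00  3.80953596e-01  1.29785080e+00  8.48996257e-06
  1.46361103e+00 -2.15300690e-01]
[[-0.     0.287  0.958]
 [-0.001  0.958 -0.287]
 [-1.    -0.001 -0.   ]] cam [0.08928624 0.54790007 0.38485371]
```

View pics/w1.png

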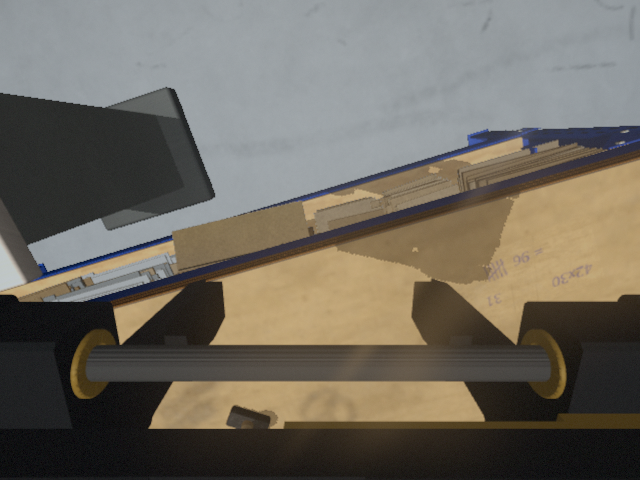

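The call was refused and the arm did not move. I'll give every field in full.

>>> send_rows([
  {"x": -0.16,"y": -0.08,"z": 0.1,"ax": 0.05,"ay": 0,"az": 0,"grip": -1},
  {"x": -0.16,"y": -0.67,"z": 0.83,"ax": 0.306,"ay": 0,"az": 0,"grip": -1},
], force=10)

```text
time: 0.45
tcp_pos: [0.2159, 0.4435, 0.2937]
ee_rot: [0.503, 1.511, -0.497]
contact_force: [0.7, 1.2, 0.3]
grip_width: 0.0882
```

```bash
python3 - <<'E'
from h import *
from bench import readout
print(plan(readout.sense(),(.46,.085,.32),18.2))
E
```

```text
(array([-0.0534, -0.2844,  0.8194]), array([ 0.1956, -0.0003, -0.0014]))
```

>>> send_rows([
  {"x": -0.053,"y": -0.284,"z": 0.82,"ax": 0.195,"ay": 0,"az": 0,"grip": -1},
  {"x": -0.053,"y": -0.284,"z": 0.82,"ax": 0.195,"ay": 0,"az": 0,"grip": -1},
  {"x": -0.053,"y": -0.284,"z": 0.82,"ax": 0.195,"ay": 0,"az": 0,"grip": -1},
  {"x": -0.053,"y": -0.284,"z": 0.82,"ax": 0.195,"ay": 0,"az": 0,"grip": -1},
  {"x": -0.053,"y": -0.284,"z": 0.82,"ax": 0.195,"ay": 0,"az": 0,"grip": -1},
  {"x": -0.053,"y": -0.284,"z": 0.82,"ax": 0.195,"ay": 0,"az": 0,"grip": -1},
  {"x": -0.053,"y": -0.284,"z": 0.82,"ax": 0.195,"ay": 0,"az": 0,"grip": -1},
  {"x": -0.053,"y": -0.284,"z": 0.82,"ax": 0.195,"ay": 0,"az": 0,"grip": -1},
  {"x": -0.053,"y": -0.284,"z": 0.82,"ax": 0.195,"ay": 0,"az": 0,"grip": -1},
  {"x": -0.053,"y": -0.284,"z": 0.82,"ax": 0.195,"ay": 0,"az": 0,"grip": -1},
], force=10)

```text
time: 1.7
tcp_pos: [0.4597, 0.086, 0.3199]
ee_rot: [0.973, 1.344, -0.966]
contact_force: [0.1, -0.1, -0.2]
grip_width: 0.088
```

```bash
python3 - <<'E'
from bench import readout, eyes
from h import *
f=eyes.grab_frame("wrist");cv2.imwrite("pics/w2.png",f["image"]);np.savez("pics/w2.npz",**f)
s=readout.sense();print(s["time"],s["tcp_pos"],s["joint_positions"]); R0=Ro.from_rotvec(s["ee_rot"]).as_matrix();print(np.round(R0,3),"cam",-f["R"].T@f["t"])
E
```

```text
1.75 [0.4597551  0.08604118 0.3199484 ] [-0.07085339  0.18164691  1.34761052  0.00349462  1.60950081 -0.39217361]
[[ 0.003  0.949  0.316]
 [ 0.003  0.316 -0.949]
 [-1.     0.004 -0.002]] cam [0.43740174 0.1545498  0.46660338]
```

View pics/w2.png

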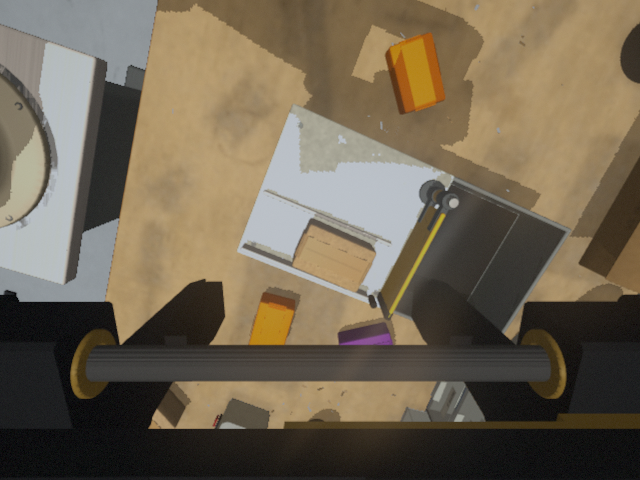

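The wrist view shows the whole box. The deck's near-left corner is at (295,106), the far-left rim at (569,230), the carton at (334,254), the yellow gate from (450,203) to (390,317), and the stop stud at (373,300). I'll enlarge it to measure.

```bash
python3 - <<'E'
import cv2
a=cv2.imread("pics/w2.png")
cv2.imwrite("pics/c3.png",cv2.resize(a[95:325,230:420],None,fx=3.2*.8,fy=3.2*.8,interpolation=cv2.INTER_CUBIC))
cv2.imwrite("pics/c4.png",cv2.resize(a[165:345,370:580],None,fx=3,fy=3,interpolation=cv2.INTER_CUBIC))
E
```

```text
(no output)
```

View pics/c3.png

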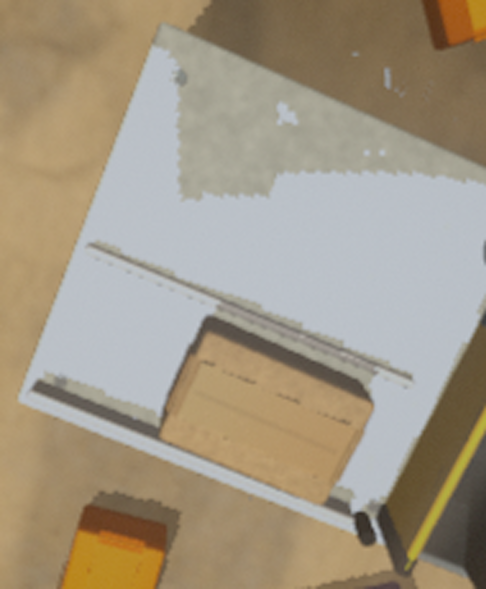

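View pics/c4.png

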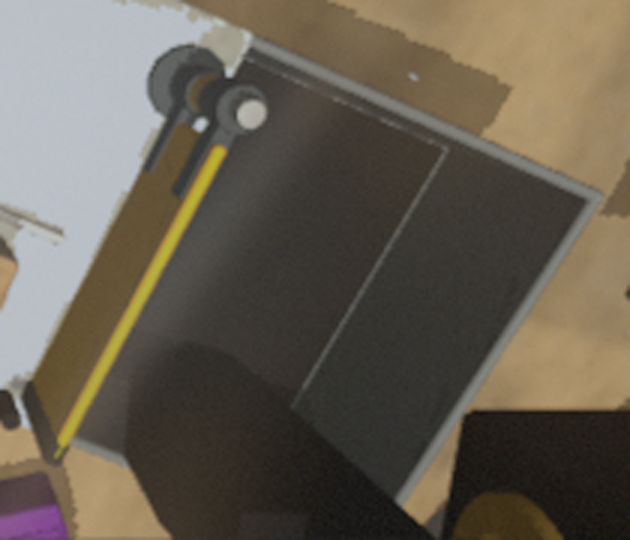

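```bash
python3 - <<'E'
from h import *
w=np.load("pics/w2.npz")
A=lambda u,v:(u/2.56+230-.3,v/2.56+95-.3)
B=lambda u,v:(u/3+370-.3,v/3+165-.3)
M=[(-.17,.095),(-.17,-.075),(.163,.095)]
W=[ray(w,*A(160,24),.1)[:2],ray(w,*A(20,402),.1)[:2],ray(w,*B(603,194),.1)[:2]]
M.append((0,.07));W.append(ray(w,*B(250,112),.162)[:2])
th,o,r=fit(M,W);print(th,np.degrees(th),o,np.round(r*1000,1).tolist())
R=np.array([[np.cos(th),-np.sin(th)],[np.sin(th),np.cos(th)]])
L=lambda q:np.round((np.array(q)-o)@R*1000,1).tolist()
print("carton top",L([ray(w,*A(*p),.136)[:2] for p in((207,320),(163,437),(325,503),(372,402))]))
print("Lguide",L([ray(w,*A(*p),.107)[:2] for p in((90,244),(412,379))]))
print("Rguide top",L([ray(w,*A(*p),.118)[:2] for p in((38,385),)]))
print("gate top",L([ray(w,*B(*p),.155)[:2] for p in((222,148),(62,447))]))
E
```

```text
-0.07970707141944403 -4.5668787896819705 [0.5657146  0.07088159] [[0.4, -1.0], [1.7, 1.3], [-1.6, -0.9], [-0.5, 0.6]]
carton top [[-109.9, 0.2], [-107.7, -50.9], [-35.9, -51.9], [-37.0, -5.1]]
Lguide [[-163.9, 4.5], [-17.2, 4.0]]
Rguide top [[-162.4, -56.5]]
gate top [[0.0, 57.3], [0.1, -53.9]]
```

```bash
cat >> h.py <<'E'
O=np.array([.565,.0705]);TH=np.radians(-4.8)
RB=np.array([[np.cos(TH),-np.sin(TH)],[np.sin(TH),np.cos(TH)]])
def lane(x,y,z):return np.r_[O+RB@np.array([x,y]),z]
E
python3 - <<'E'
from h import *
from bench import readout
s=readout.sense();print(plan(s,lane(-.083,-.001,.16),18.65),plan(s,lane(-.083,-.001,.112),18.65))
E
```

```text
(array([0.32  , 0.0353, 0.0331]), array([-0.0013, -0.0007, -0.0013])) (array([0.416 , 0.0349, 0.0333]), array([-0.0013, -0.0007, -0.0013]))
```

>>> send_rows([
  {"x": 0.0,"y": 0.035,"z": 0.033,"ax": -0.001,"ay": -0.001,"az": -0.001,"grip": -1},
  {"x": 0.1,"y": 0.035,"z": 0.033,"ax": -0.001,"ay": -0.001,"az": -0.001,"grip": -1},
  {"x": 0.2,"y": 0.035,"z": 0.033,"ax": -0.001,"ay": -0.001,"az": -0.001,"grip": -1},
  {"x": 0.28,"y": 0.035,"z": 0.033,"ax": -0.001,"ay": -0.001,"az": -0.001,"grip": -1},
  {"x": 0.32,"y": 0.035,"z": 0.033,"ax": -0.001,"ay": -0.001,"az": -0.001,"grip": -1},
  {"x": 0.32,"y": 0.035,"z": 0.033,"ax": -0.001,"ay": -0.001,"az": -0.001,"grip": -1},
], force=10)

```text
time: 2.5
tcp_pos: [0.4812, 0.0773, 0.1593]
ee_rot: [0.965, 1.347, -0.967]
contact_force: [0.0, -0.2, -0.2]
grip_width: 0.0878
```

```bash
python3 - <<'E'
from bench import readout, eyes
from h import *
f=eyes.grab_frame("scene");cv2.imwrite("pics/s3.png",cv2.resize(f["image"][180:330,260:460],None,fx=4,fy=4,interpolation=cv2.INTER_CUBIC))
f=eyes.grab_frame("side");cv2.imwrite("pics/d3.png",cv2.resize(f["image"][170:320,180:380],None,fx=4,fy=4,interpolation=cv2.INTER_CUBIC))
f=eyes.grab_frame("wrist");cv2.imwrite("pics/w3.png",f["image"])
s=readout.sense();print(s["time"],s["tcp_pos"]); print(plan(s,lane(-.083,-.001,.112),18.65))
E
```

```text
2.65 [0.48245236 0.07683974 0.1611348 ]
(array([ 0.0983, -0.001 ,  0.0004]), array([-0.    ,  0.0006, -0.0009]))
```

View pics/s3.png

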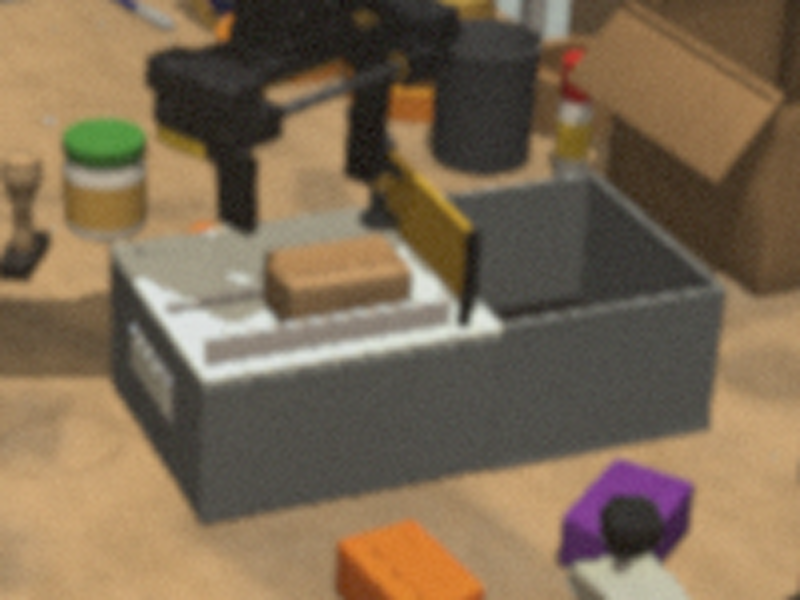

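View pics/d3.png

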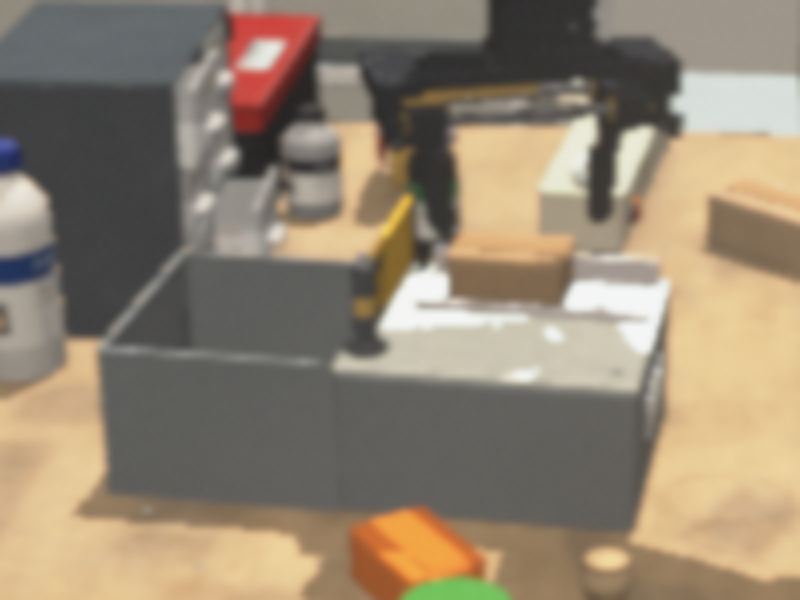

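View pics/w3.png

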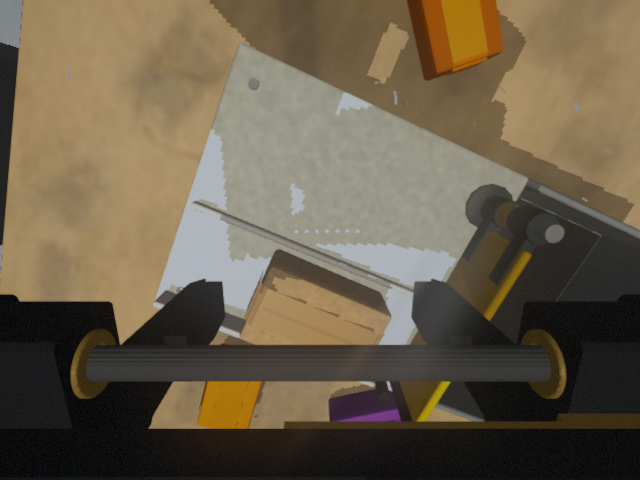

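```bash
python3 - <<'E'
from h import *
sc=np.load("pics/scene0.npz");sd=np.load("pics/side0.npz")
P=[lane(-.1314,-.022,.161),lane(-.0346,.020,.161)]
for f,o in((sc,(260,180)),(sd,(180,170))):print((proj(f,P)-o)*4)
E
```

```text
[[232.47044648 226.51415075]
 [360.99582244 172.54789766]]
[[599.73916372 214.78836184]
 [434.60137525 228.84172386]]
```

>>> send_rows([
  {"x": 0.03,"y": 0,"z": 0,"ax": 0,"ay": 0,"az": 0,"grip": -1},
  {"x": 0.06,"y": 0,"z": 0,"ax": 0,"ay": 0,"az": 0,"grip": -1},
  {"x": 0.085,"y": -0.001,"z": 0,"ax": 0,"ay": 0,"az": 0,"grip": -1},
  {"x": 0.098,"y": -0.001,"z": 0,"ax": 0,"ay": 0,"az": 0,"grip": -1},
  {"x": 0.098,"y": -0.001,"z": 0,"ax": 0,"ay": 0,"az": 0,"grip": -1},
], force=10)

```text
time: 3.28
tcp_pos: [0.4822, 0.0766, 0.1122]
ee_rot: [0.967, 1.343, -0.965]
contact_force: [-0.0, 0.6, -0.9]
grip_width: 0.088
```

```bash
python3 - <<'E'
from bench import readout, eyes
from h import *
f=eyes.grab_frame("scene");cv2.imwrite("pics/s4.png",cv2.resize(f["image"][180:330,260:460],None,fx=4,fy=4,interpolation=cv2.INTER_CUBIC))
f=eyes.grab_frame("side");cv2.imwrite("pics/d4.png",cv2.resize(f["image"][170:320,180:380],None,fx=4,fy=4,interpolation=cv2.INTER_CUBIC))
s=readout.sense();print(s["time"],s["tcp_pos"],s["contact_force"]); print(plan(s,lane(-.083+.1,-.001,.112),18.65))
E
```

```text
3.375 [0.48243144 0.07661225 0.11256418] [0.69799816 0.75253896 0.00625682]
(array([0.0019, 0.183 , 0.0797]), array([-0.    ,  0.0007, -0.0011]))
```

View pics/s4.png

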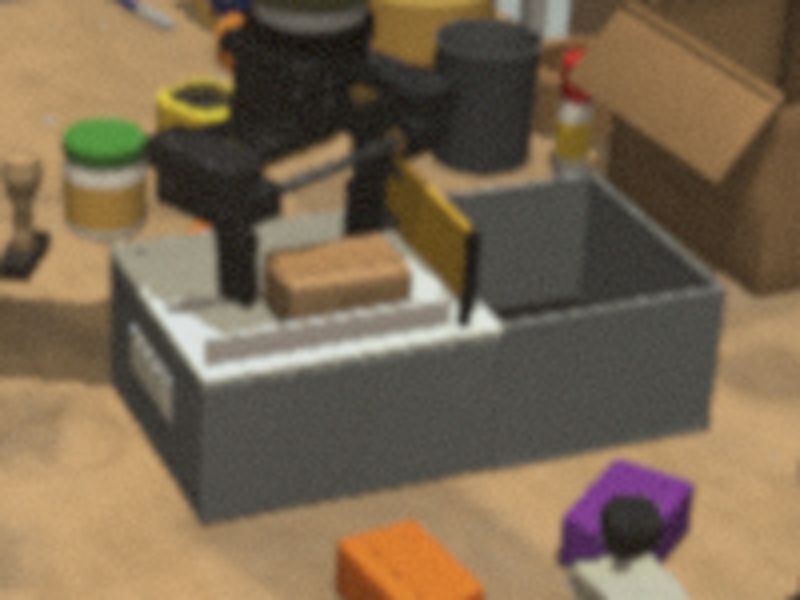

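View pics/d4.png

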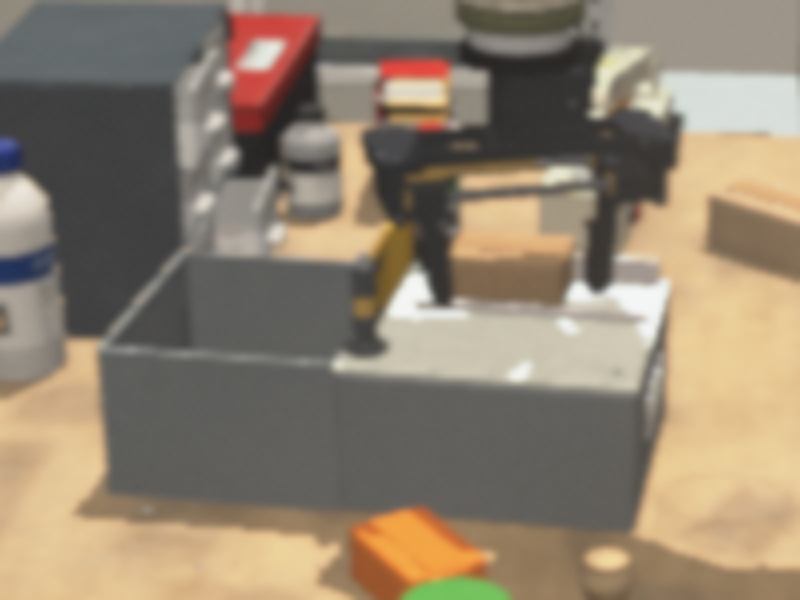

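The trailing finger stands behind the carton and the leading finger is left of the low guide, short of the gate. I'll advance along the lane in small rows.

>>> send_rows([
  {"x": 0.001,"y": 0.0073,"z": 0.0032,"ax": 0,"ay": 0,"az": 0,"grip": -1},
  {"x": 0.001,"y": 0.0146,"z": 0.0064,"ax": 0,"ay": 0,"az": 0,"grip": -1},
  {"x": 0.001,"y": 0.022,"z": 0.0096,"ax": 0,"ay": 0,"az": 0,"grip": -1},
  {"x": 0.001,"y": 0.0293,"z": 0.0128,"ax": 0,"ay": 0,"az": 0,"grip": -1},
  {"x": 0.001,"y": 0.0366,"z": 0.016,"ax": 0,"ay": 0,"az": 0,"grip": -1},
  {"x": 0.001,"y": 0.0439,"z": 0.0191,"ax": 0,"ay": 0,"az": 0,"grip": -1},
  {"x": 0.001,"y": 0.0512,"z": 0.0223,"ax": 0,"ay": 0,"az": 0,"grip": -1},
  {"x": 0.001,"y": 0.0586,"z": 0.0255,"ax": 0,"ay": 0,"az": 0,"grip": -1},
], force=10)

```text
time: 4.38
tcp_pos: [0.5136, 0.0743, 0.112]
ee_rot: [0.966, 1.344, -0.965]
contact_force: [-5.8, 1.9, 2.4]
grip_width: 0.0878
```

```bash
cat > look.py <<'E'
import sys
from bench import readout, eyes
from h import *
n=sys.argv[1]
a=eyes.grab_frame("scene")["image"][170:320,270:470];b=eyes.grab_frame("side")["image"][180:330,180:380]
k=dict(fx=2.8,fy=2.8,interpolation=cv2.INTER_CUBIC)
w=eyes.grab_frame("wrist")["image"]
o=np.zeros((600,800,3),np.uint8)
for i,(im) in enumerate((cv2.resize(a,(400,300),interpolation=2),cv2.resize(b,(400,300),interpolation=2))):o[:300,400*i:400*i+400]=im
o[300:,200:600]=cv2.resize(w,(400,300))
cv2.imwrite(f"pics/{n}.png",o)
s=readout.sense();d=RB.T@(s["tcp_pos"][:2]-O)
print(s["time"],s["tcp_pos"],"lane",d*1000,"F lane",RB.T@s["contact_force"][:2],s["contact_force"][2])
for x in sys.argv[2:]:print(x,plan(s,lane(float(x)/1000,-.001,.112),18.65))
E
python3 look.py m5 60
```

```text
4.525 [0.51387797 0.07419358 0.1119741 ] lane [-51.2518085   -0.59715533] F lane [-4.43994452  1.80669641] 1.3858874324151549
60 (array([0.0005, 0.2038, 0.0894]), array([ 0.0001,  0.0004, -0.0008]))
```

View pics/m5.png

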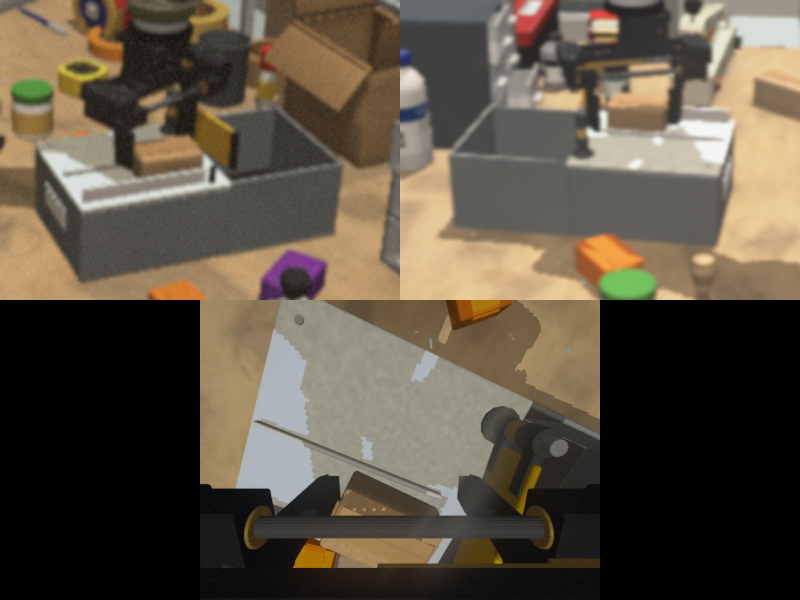

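The gate is already ajar on the leading finger at about 4.5 N. The carton is at the trailing finger, with its front well short of the gate. I'll continue.

>>> send_rows([
  {"x": 0,"y": 0.0073,"z": 0.0032,"ax": 0,"ay": 0,"az": 0,"grip": -1},
  {"x": 0,"y": 0.0146,"z": 0.0064,"ax": 0,"ay": 0,"az": 0,"grip": -1},
  {"x": 0,"y": 0.022,"z": 0.0096,"ax": 0,"ay": 0,"az": 0,"grip": -1},
  {"x": 0,"y": 0.0293,"z": 0.0128,"ax": 0,"ay": 0,"az": 0,"grip": -1},
  {"x": 0,"y": 0.0366,"z": 0.016,"ax": 0,"ay": 0,"az": 0,"grip": -1},
  {"x": 0,"y": 0.0439,"z": 0.0191,"ax": 0,"ay": 0,"az": 0,"grip": -1},
  {"x": 0,"y": 0.0512,"z": 0.0223,"ax": 0,"ay": 0,"az": 0,"grip": -1},
  {"x": 0,"y": 0.0586,"z": 0.0255,"ax": 0,"ay": 0,"az": 0,"grip": -1},
], force=10)

```text
time: 5.52
tcp_pos: [0.5444, 0.0716, 0.1115]
ee_rot: [0.965, 1.347, -0.967]
contact_force: [-8.1, -0.3, 1.4]
grip_width: 0.0881
```

```bash
python3 look.py m6 60
```

```text
5.675 [0.54485662 0.07140373 0.11154094] lane [-20.14835675  -0.78499198] F lane [-5.90164521 -0.49811513] 0.721720202283928
60 (array([-0.0009,  0.1468,  0.0643]), array([0.0002, 0.0002, 0.0001]))
```

View pics/m6.png

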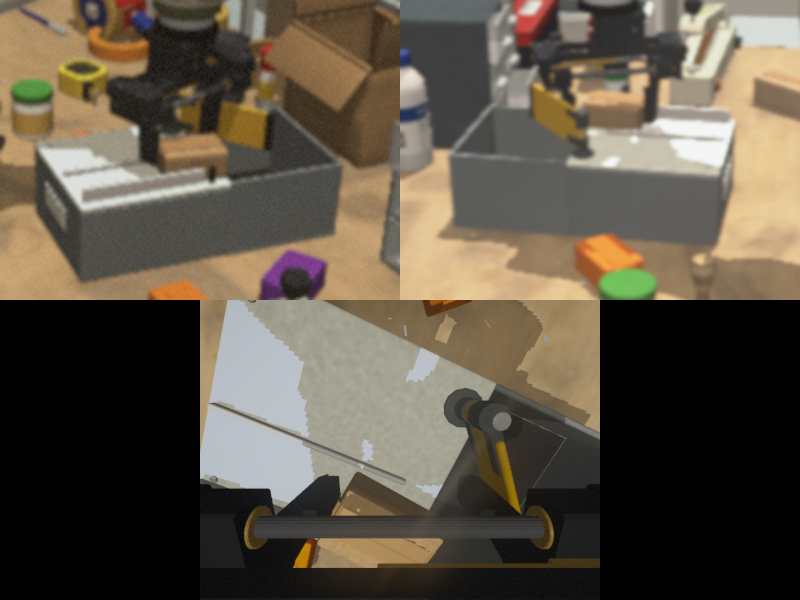

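The gate is about 0.8 rad open and the carton's front is at the deck edge, well clear of the panel. I'll continue.

>>> send_rows([
  {"x": 0,"y": 0.0073,"z": 0.0032,"ax": 0,"ay": 0,"az": 0,"grip": -1},
  {"x": 0,"y": 0.0146,"z": 0.0064,"ax": 0,"ay": 0,"az": 0,"grip": -1},
  {"x": 0,"y": 0.022,"z": 0.0096,"ax": 0,"ay": 0,"az": 0,"grip": -1},
  {"x": 0,"y": 0.0293,"z": 0.0128,"ax": 0,"ay": 0,"az": 0,"grip": -1},
  {"x": 0,"y": 0.0366,"z": 0.016,"ax": 0,"ay": 0,"az": 0,"grip": -1},
  {"x": 0,"y": 0.0439,"z": 0.0191,"ax": 0,"ay": 0,"az": 0,"grip": -1},
  {"x": 0,"y": 0.0512,"z": 0.0223,"ax": 0,"ay": 0,"az": 0,"grip": -1},
], force=10)

```text
time: 6.55
tcp_pos: [0.572, 0.0687, 0.1112]
ee_rot: [0.964, 1.347, -0.968]
contact_force: [-5.7, -1.8, 1.6]
grip_width: 0.0882
```

```bash
python3 look.py m7 60
```

```text
6.7 [0.57243557 0.06867041 0.11124503] lane [ 7.56258519 -1.20098149] F lane [-4.15422863 -3.14269191] -0.4923103941733292
60 (array([-0.0016,  0.0964,  0.0414]), array([0.0001, 0.0003, 0.0005]))
```

View pics/m7.png

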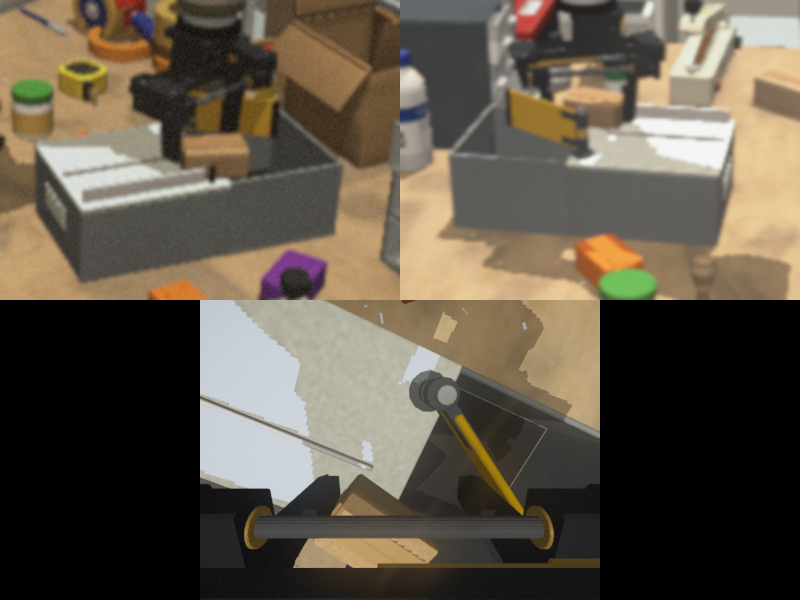

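>>> send_rows([
  {"x": -0.001,"y": 0.0073,"z": 0.0032,"ax": 0,"ay": 0,"az": 0,"grip": -1},
  {"x": -0.001,"y": 0.0146,"z": 0.0064,"ax": 0,"ay": 0,"az": 0,"grip": -1},
  {"x": -0.001,"y": 0.022,"z": 0.0096,"ax": 0,"ay": 0,"az": 0,"grip": -1},
  {"x": -0.001,"y": 0.0293,"z": 0.0128,"ax": 0,"ay": 0,"az": 0,"grip": -1},
  {"x": -0.001,"y": 0.0366,"z": 0.016,"ax": 0,"ay": 0,"az": 0,"grip": -1},
  {"x": -0.001,"y": 0.0439,"z": 0.0191,"ax": 0,"ay": 0,"az": 0,"grip": -1},
  {"x": -0.001,"y": 0.0512,"z": 0.0223,"ax": 0,"ay": 0,"az": 0,"grip": -1},
], force=10)

```text
time: 7.58
tcp_pos: [0.6006, 0.0663, 0.1117]
ee_rot: [0.964, 1.346, -0.967]
contact_force: [-3.9, -1.7, 0.0]
grip_width: 0.0879
```

```bash
python3 look.py m8 65 -85
```

```text
7.725 [0.60073702 0.06613436 0.11173506] lane [35.97699569 -1.3599284 ] F lane [-2.11330452 -2.48186397] -0.5201633572785664
65 (array([-0.0005,  0.0535,  0.0224]), array([0.0001, 0.0004, 0.0002]))
-85 (array([-0.0005, -0.2217, -0.097 ]), array([0.0001, 0.0004, 0.0002]))
```

View pics/m8.png

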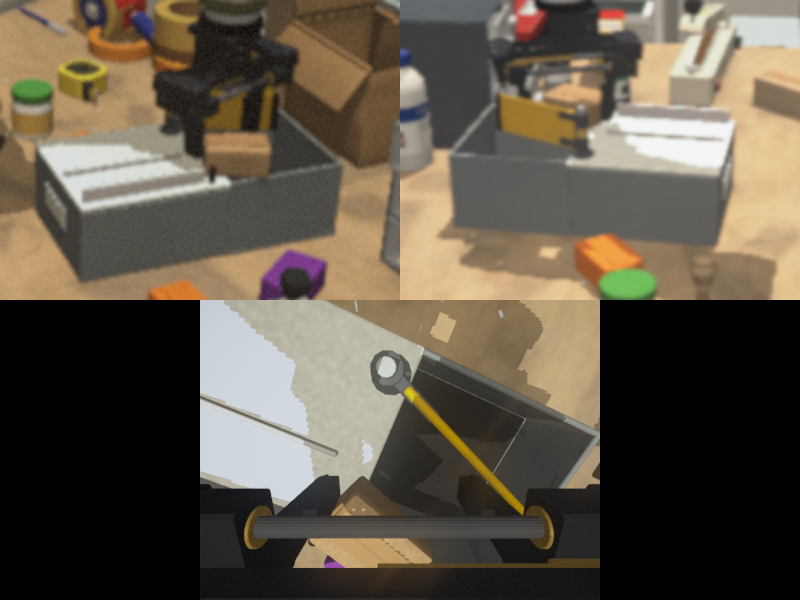

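```bash
python3 - <<'E'
from bench import eyes
import cv2,numpy as np
a=eyes.grab_frame("scene");b=eyes.grab_frame("side");w=eyes.grab_frame("wrist")
np.savez("pics/sc9.npz",**a);np.savez("pics/sd9.npz",**b);np.savez("pics/w9.npz",**w)
o=np.zeros((600,800,3),np.uint8)
o[:,:400]=0
o[:300,:400]=cv2.resize(a["image"][215:290,345:445],(400,300),interpolation=2)
o[:300,400:]=cv2.resize(b["image"][200:275,220:320],(400,300),interpolation=2)
o[300:,200:600]=cv2.resize(w["image"][270:450,150:450][:,:240],(400,300),interpolation=2)
cv2.imwrite("pics/m9.png",o)
E
```

```text
(no output)
```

View pics/m9.png

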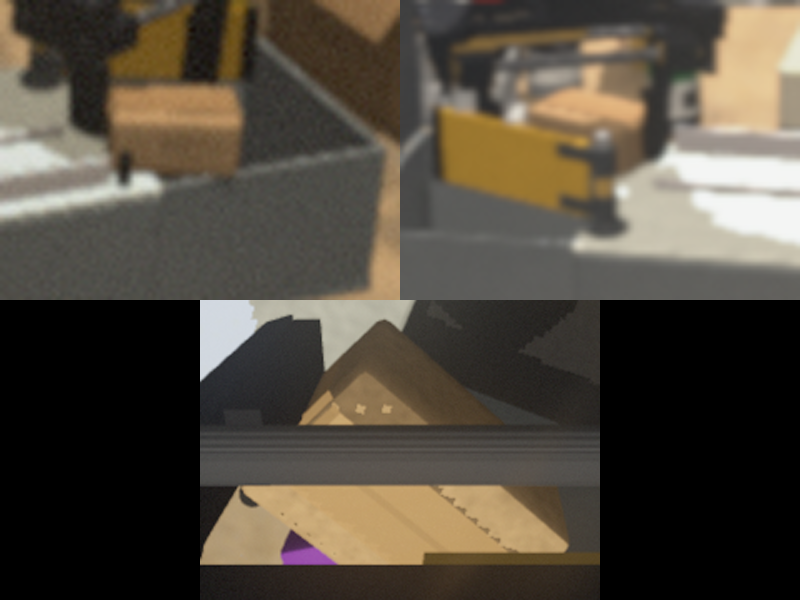

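```bash
python3 - <<'E'
from h import *
w=np.load("pics/w9.npz");im=w["image"]
cv2.imwrite("pics/w9c.png",cv2.resize(im[270:440,130:400],None,fx=2.96,fy=2.96,interpolation=2))
sc=np.load("pics/sc9.npz");sd=np.load("pics/sd9.npz")
Pw=lambda u,v:(150+(u-200)*.6,270+(v-300)*.6)
L=lambda f,p,z:np.round(RB.T@(ray(f,*p,z)[:2]-O)*1000,1)
for z,p in((.1,(385,320)),(.1,(500,420)),(.136,(367,372)),(.136,(500,478)),(.136,(300,427)),(.136,(210,560))):print(z,p,L(w,Pw(*p),z))
Ps=lambda u,v:(345+u/4,215+v/4)
for z,p in((.136,(110,118)),(.136,(242,120)),(.136,(235,85)),(.136,(118,87)),(.1,(110,165)),(.1,(238,176))):print("scene",z,p,L(sc,Ps(*p),z))
Pd=lambda u,v:(220+(u-400)/4,200+v/4)
for z,p in((.136,(525,108)),(.136,(640,128)),(.136,(645,100)),(.136,(545,90)),(.1,(640,168))):print("side",z,p,L(sd,Pd(*p),z))
E
```

```text
0.1 (385, 320) [ 9.6 -9.1]
0.1 (500, 420) [ 55.  -26.7]
0.136 (367, 372) [10.1 -6.3]
0.136 (500, 478) [ 51.1 -20.9]
0.136 (300, 427) [  0.2 -26.9]
0.136 (210, 560) [ -8.8 -74.9]
scene 0.136 (110, 118) [ -9.1 -52.7]
scene 0.136 (242, 120) [ 62.2 -79.1]
scene 0.136 (235, 85) [ 79.3 -37.9]
scene 0.136 (118, 87) [ 12.2 -18.4]
scene 0.1 (110, 165) [ -2.9 -44.7]
scene 0.1 (238, 176) [ 62.3 -80.6]
side 0.136 (525, 108) [ 75.1 -29.6]
side 0.136 (640, 128) [-6.1 -7.3]
side 0.136 (645, 100) [  1.8 -57.3]
side 0.136 (545, 90) [ 71.1 -64.4]
side 0.1 (640, 168) [ -0.7 -27.8]
```

View pics/w9c.png

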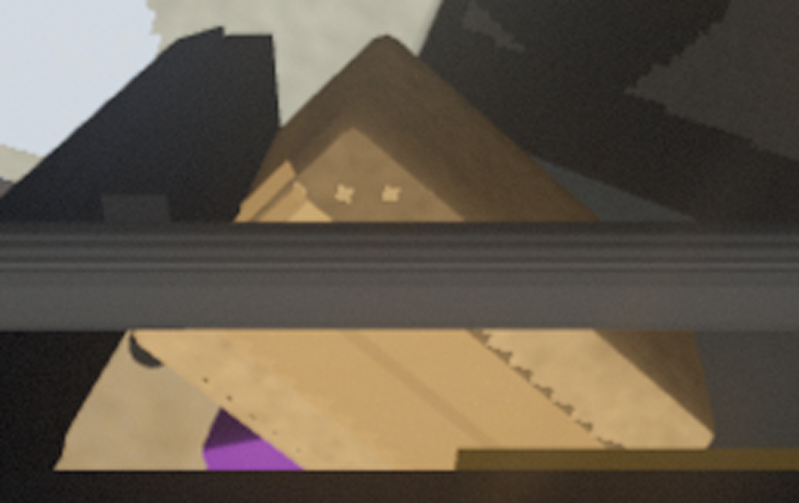

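The picture shows the carton turned about 20° clockwise: rear-left corner at about (10,-8) mm, front-right at about (66,-84) mm. It is resting on the deck edge and the right wall's rim, so pushing on could drop it outside the box. The mend is to keep the gate open with the leading finger, bring the other finger round to the carton's right side, and ease its nose back over the well.

```bash
cat > path.py <<'E'
from h import *
from bench import readout
def gate(A,r=10):
    d=70-A[1];return np.arctan2(A[0],d)+np.arcsin((2.5+r)/np.hypot(A[0],d))
def run(W,z0=None):
    s=readout.sense()
    for B,A,z in W:
        B=np.array(B,float);A=np.array(A,float);v=A-B;ph=np.degrees(np.arctan2(v[1],v[0]));m=(A+B)/2/1000
        sh,tu=plan(s,lane(m[0],m[1],z),ph+np.degrees(TH))
        print(B,A,"sep %.1f ph %.1f gate %.2f"%(np.hypot(*v),ph,gate(A)),sh,tu)
E
python3 - <<'E'
from path import *
run([((-12,-22),(84,19),.122),((-35,-30),(62,12),.133),((-35,-55),(50,8),.133),((-22,-72),(45,9),.133),((-8,-80),(55,4),.133),((20,-90),(70,2),.133),((50,-100),(77,2),.133),((50,-100),(77,2),.114)])
sc=np.load("pics/sc9.npz")
im=sc["image"].copy()
P=proj(sc,[lane(x,y,z) for x,y,z in((-.008,-.08,.1),(.02,-.09,.1),(.055,-.112,.1),(.055,-.112,.0))])
for p in P:cv2.circle(im,tuple(int(v) for v in p),2,(0,255,0),-1)
cv2.imwrite("pics/chk.png",cv2.resize(im[200:380,340:520],(720,600),interpolation=2))
E
```

```text
[-12. -22.] [84. 19.] sep 104.4 ph 23.1 gate 1.15 [-0.0204  0.0002  0.0003] [0.0018 0.0005 0.0002]
[-35. -30.] [62. 12.] sep 105.7 ph 23.4 gate 0.97 [-0.0424 -0.0471 -0.0038] [0.0002 0.0005 0.0002]
[-35. -55.] [50.  8.] sep 105.8 ph 36.5 gate 0.84 [-0.0423 -0.0696  0.018 ] [-0.0727  0.0004  0.0003]
[-22. -72.] [45.  9.] sep 105.1 ph 50.4 gate 0.80 [-0.0423 -0.0686  0.0359] [-0.1497  0.0004  0.0003]
[ -8. -80.] [55.  4.] sep 105.0 ph 53.1 gate 0.84 [-0.0423 -0.0518  0.0574] [-0.1649  0.0004  0.0003]
[ 20. -90.] [70.  2.] sep 104.7 ph 61.5 gate 0.93 [-0.0423 -0.0171  0.0855] [-0.2112  0.0004  0.0004]
[  50. -100.] [77.  2.] sep 105.5 ph 75.2 gate 0.97 [-0.0422  0.0128  0.1094] [-0.2873  0.0003  0.0004]
[  50. -100.] [77.  2.] sep 105.5 ph 75.2 gate 0.97 [-0.0042  0.0129  0.1093] [-0.2873  0.0003  0.0004]
```

View pics/chk.png

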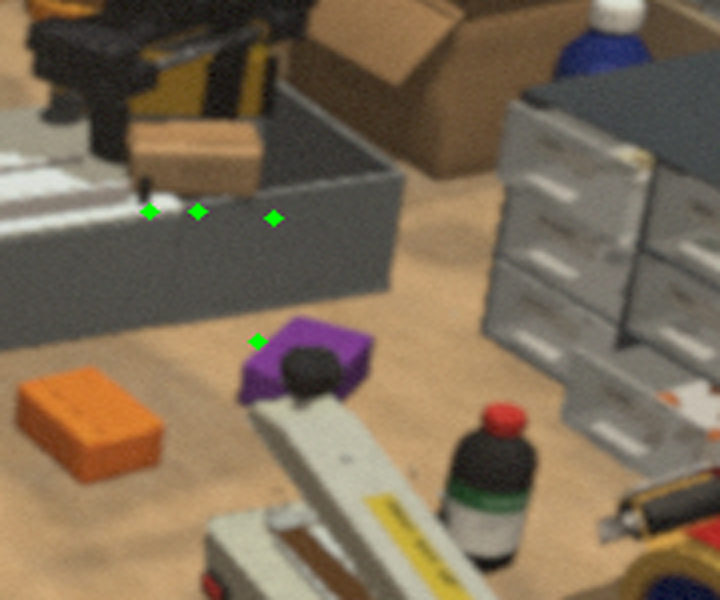

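>>> send_rows([
  {"x": 0,"y": -0.011,"z": -0.005,"ax": 0,"ay": 0,"az": 0,"grip": -1},
  {"x": -0.025,"y": -0.0235,"z": -0.008,"ax": 0,"ay": 0,"az": 0,"grip": -1},
  {"x": -0.042,"y": -0.047,"z": -0.004,"ax": 0,"ay": 0,"az": 0,"grip": -1},
  {"x": -0.042,"y": -0.058,"z": 0.007,"ax": -0.036,"ay": 0,"az": 0,"grip": -1},
  {"x": -0.042,"y": -0.07,"z": 0.018,"ax": -0.073,"ay": 0,"az": 0,"grip": -1},
  {"x": -0.042,"y": -0.07,"z": 0.018,"ax": -0.073,"ay": 0,"az": 0,"grip": -1},
], force=10)

```text
time: 8.62
tcp_pos: [0.5697, 0.0458, 0.134]
ee_rot: [0.791, 1.42, -0.792]
contact_force: [-3.4, -2.9, 2.6]
grip_width: 0.088
```

```bash
python3 look.py m10; python3 - <<'E'
from path import *
run([((-35,-55),(50,8),.133),((-22,-72),(45,9),.133),((-8,-80),(55,4),.133),((20,-90),(70,2),.133),((50,-100),(77,2),.133),((50,-100),(77,2),.114)])
E
```

```text
8.775 [0.57033518 0.04641873 0.13370584] lane [  7.33153401 -23.55037334] F lane [-1.68476561 -2.47892952] 3.8216938491451127
[-35. -55.] [50.  8.] sep 105.8 ph 36.5 gate 0.84 [0.0014 0.0003 0.0001] [-0.      0.0006 -0.    ]
[-22. -72.] [45.  9.] sep 105.1 ph 50.4 gate 0.80 [ 0.0014 -0.0028  0.0177] [-0.077   0.0006  0.0001]
[ -8. -80.] [55.  4.] sep 105.0 ph 53.1 gate 0.84 [0.0015 0.0088 0.0425] [-0.0922  0.0006  0.0001]
[ 20. -90.] [70.  2.] sep 104.7 ph 61.5 gate 0.93 [0.0016 0.0362 0.0777] [-1.385e-01  6.000e-04  1.000e-04]
[  50. -100.] [77.  2.] sep 105.5 ph 75.2 gate 0.97 [0.0016 0.06   0.1078] [-2.146e-01  6.000e-04  2.000e-04]
[  50. -100.] [77.  2.] sep 105.5 ph 75.2 gate 0.97 [0.0396 0.06   0.1077] [-2.146e-01  6.000e-04  2.000e-04]
```

View pics/m10.png

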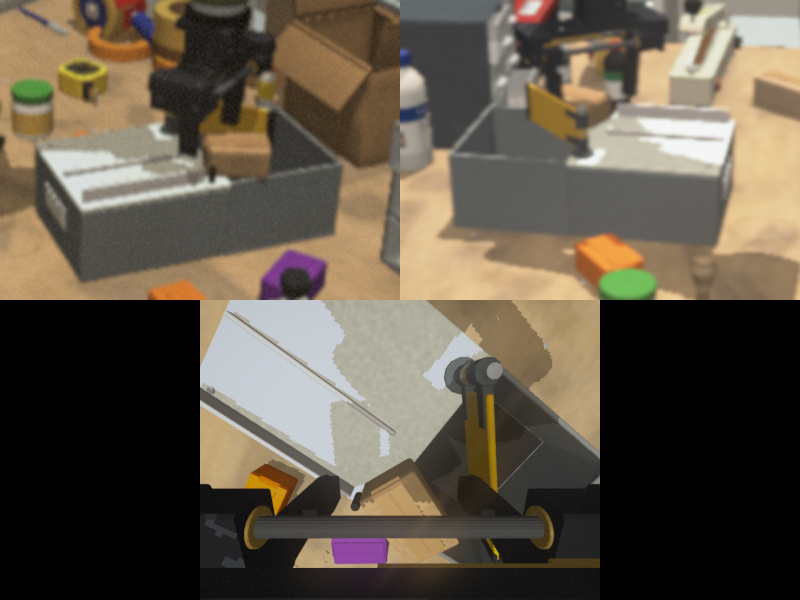

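The carton is unmoved and the gate is held clear of it. I'll bring the finger round the stud to the carton's right side.

>>> send_rows([
  {"x": 0,"y": -0.0014,"z": 0.009,"ax": -0.038,"ay": 0,"az": 0,"grip": -1},
  {"x": 0,"y": -0.003,"z": 0.018,"ax": -0.077,"ay": 0,"az": 0,"grip": -1},
  {"x": 0,"y": 0.003,"z": 0.03,"ax": -0.085,"ay": 0,"az": 0,"grip": -1},
  {"x": 0,"y": 0.009,"z": 0.0425,"ax": -0.092,"ay": 0,"az": 0,"grip": -1},
  {"x": 0,"y": 0.022,"z": 0.06,"ax": -0.115,"ay": 0,"az": 0,"grip": -1},
  {"x": 0,"y": 0.036,"z": 0.078,"ax": -0.1385,"ay": 0,"az": 0,"grip": -1},
  {"x": 0,"y": 0.048,"z": 0.093,"ax": -0.176,"ay": 0,"az": 0,"grip": -1},
  {"x": 0,"y": 0.06,"z": 0.108,"ax": -0.215,"ay": 0,"az": 0,"grip": -1},
  {"x": 0.02,"y": 0.06,"z": 0.108,"ax": -0.215,"ay": 0,"az": 0,"grip": -1},
  {"x": 0.038,"y": 0.06,"z": 0.108,"ax": -0.215,"ay": 0,"az": 0,"grip": -1},
], force=10)

```text
time: 10.02
tcp_pos: [0.6243, 0.0163, 0.1141]
ee_rot: [0.269, 1.552, -0.271]
contact_force: [-1.8, -2.5, 2.5]
grip_width: 0.088
```

```bash
python3 look.py m11; python3 - <<'E'
from path import *
run([((50,-100),(77,2),.114),((51,-80),(78,22),.114),((52,-60),(79,42),.114)])
E
```

```text
10.175 [0.62370654 0.01626467 0.11383487] lane [ 63.03894052 -49.13267966] F lane [-2.01245236 -1.8581537 ] -1.5758185759682632
[  50. -100.] [77.  2.] sep 105.5 ph 75.2 gate 0.97 [-0.0003  0.0005  0.0008] [-0.0001 -0.0001  0.0006]
[ 51. -80.] [78. 22.] sep 105.5 ph 75.2 gate 1.16 [-0.0004  0.0397 -0.0075] [-0.0001 -0.0001  0.0006]
[ 52. -60.] [79. 42.] sep 105.5 ph 75.2 gate 1.38 [-0.0005  0.0788 -0.0158] [-0.0001 -0.0001  0.0006]
```

View pics/m11.png

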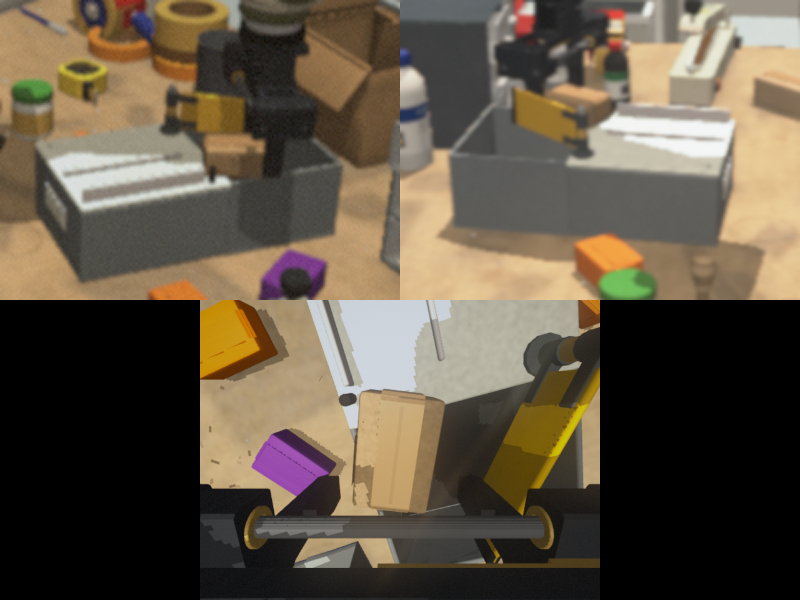

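The finger now stands right of the carton's nose and the gate is still held open by the other finger. I'll ease the nose left.

>>> send_rows([
  {"x": 0,"y": 0.006,"z": -0.001,"ax": 0,"ay": 0,"az": 0,"grip": -1},
  {"x": 0,"y": 0.012,"z": -0.0024,"ax": 0,"ay": 0,"az": 0,"grip": -1},
  {"x": 0,"y": 0.018,"z": -0.0036,"ax": 0,"ay": 0,"az": 0,"grip": -1},
  {"x": 0,"y": 0.024,"z": -0.005,"ax": 0,"ay": 0,"az": 0,"grip": -1},
  {"x": 0,"y": 0.03,"z": -0.006,"ax": 0,"ay": 0,"az": 0,"grip": -1},
  {"x": 0,"y": 0.036,"z": -0.007,"ax": 0,"ay": 0,"az": 0,"grip": -1},
  {"x": 0,"y": 0.042,"z": -0.008,"ax": 0,"ay": 0,"az": 0,"grip": -1},
], force=10)

```text
time: 11.05
tcp_pos: [0.6271, 0.0375, 0.1139]
ee_rot: [0.268, 1.554, -0.27]
contact_force: [0.7, -5.2, 0.6]
grip_width: 0.0882
```

```bash
python3 look.py m12
```

```text
11.2 [0.62697583 0.03761409 0.11378115] lane [ 64.51028935 -27.58457288] F lane [ 0.62484395 -3.07277308] 0.19063098352031693
```

View pics/m12.png

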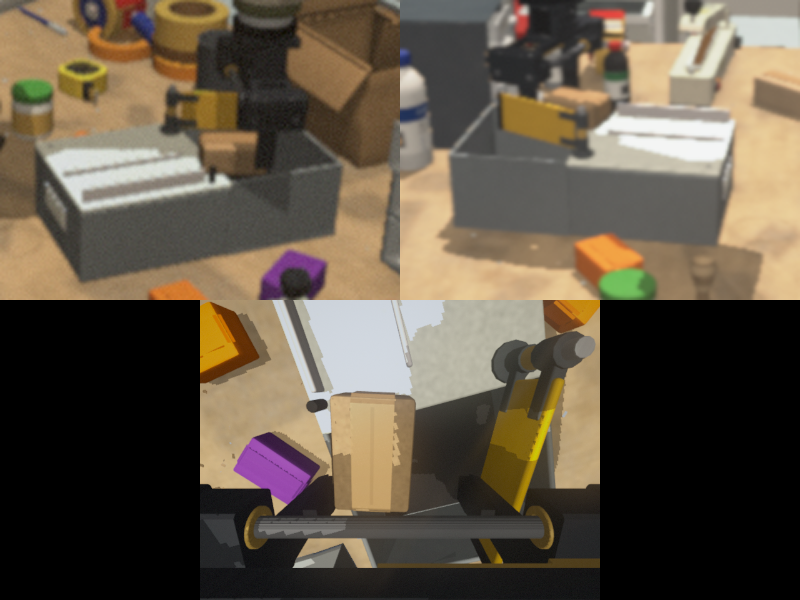

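>>> send_rows([
  {"x": 0,"y": 0.006,"z": -0.001,"ax": 0,"ay": 0,"az": 0,"grip": -1},
  {"x": 0,"y": 0.012,"z": -0.0024,"ax": 0,"ay": 0,"az": 0,"grip": -1},
  {"x": 0,"y": 0.018,"z": -0.0036,"ax": 0,"ay": 0,"az": 0,"grip": -1},
  {"x": 0,"y": 0.024,"z": -0.005,"ax": 0,"ay": 0,"az": 0,"grip": -1},
  {"x": 0,"y": 0.03,"z": -0.006,"ax": 0,"ay": 0,"az": 0,"grip": -1},
], force=10)

```text
time: 11.82
tcp_pos: [0.6293, 0.0529, 0.1138]
ee_rot: [0.268, 1.554, -0.27]
contact_force: [1.9, -5.0, 0.7]
grip_width: 0.0882
```

```bash
python3 look.py m13
```

```text
11.975 [0.62925358 0.05283645 0.11381622] lane [ 65.50628549 -12.2249958 ] F lane [ 2.08322921 -4.37571975] 1.135829992922383
```

View pics/m13.png

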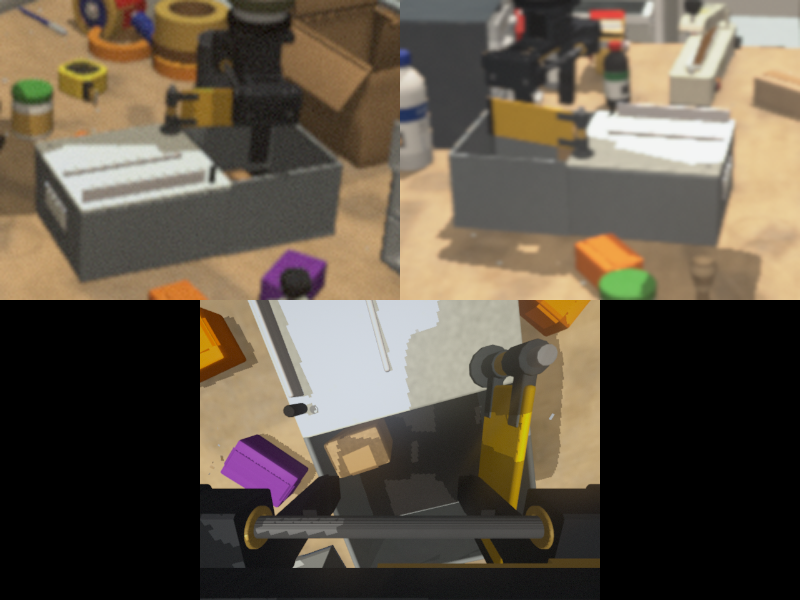

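The carton has dropped and stands on end in the well at about (355,445) in the wrist view, below deck height. I'll lift straight up to release the gate.

>>> send_rows([
  {"x": -0.03,"y": 0,"z": 0,"ax": 0,"ay": 0,"az": 0,"grip": -1},
  {"x": -0.07,"y": 0,"z": 0,"ax": 0,"ay": 0,"az": 0,"grip": -1},
  {"x": -0.12,"y": 0,"z": 0,"ax": 0,"ay": 0,"az": 0,"grip": -1},
  {"x": -0.18,"y": 0,"z": 0,"ax": 0,"ay": 0,"az": 0,"grip": -1},
  {"x": -0.25,"y": 0,"z": 0,"ax": 0,"ay": 0,"az": 0,"grip": -1},
  {"x": -0.3,"y": 0,"z": 0,"ax": 0,"ay": 0,"az": 0,"grip": -1},
  {"x": -0.3,"y": 0,"z": 0,"ax": 0,"ay": 0,"az": 0,"grip": -1},
  {"x": -0.3,"y": 0,"z": 0,"ax": 0,"ay": 0,"az": 0,"grip": -1},
  {"x": -0.3,"y": 0,"z": 0,"ax": 0,"ay": 0,"az": 0,"grip": -1},
  {"x": -0.3,"y": 0,"z": 0,"ax": 0,"ay": 0,"az": 0,"grip": -1},
], force=10)

```text
time: 13.22
tcp_pos: [0.6292, 0.0531, 0.263]
ee_rot: [0.267, 1.556, -0.27]
contact_force: [-0.6, -0.1, 0.6]
grip_width: 0.0882
```

```bash
python3 look.py m14; python3 - <<'E'
from h import *
from bench import eyes
f=eyes.grab_frame("wrist");np.savez("pics/w14.npz",**f);cv2.imwrite("pics/w14.png",f["image"])
E
```

```text
13.375 [0.62934048 0.0530833  0.26350033] lane [ 65.57222333 -11.9717456 ] F lane [-0.40377758 -0.33419737] 0.7651166999681535
```

View pics/m14.png

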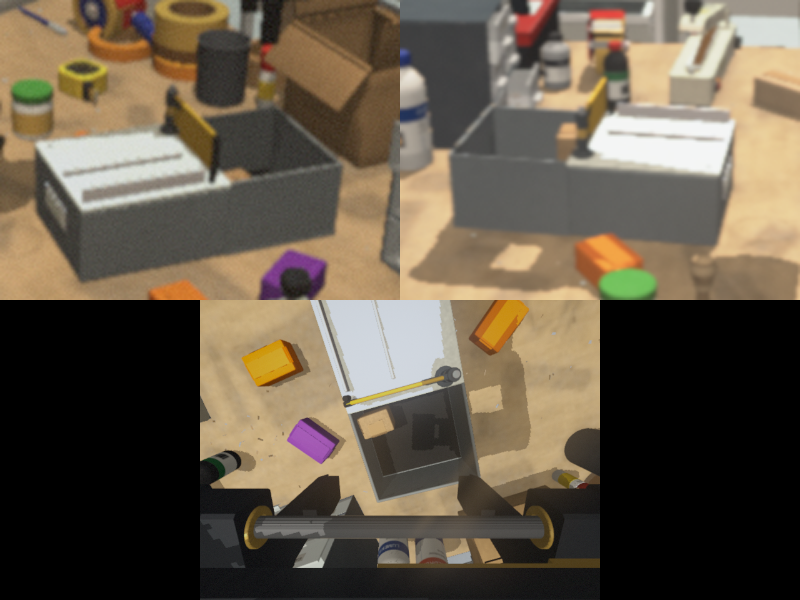

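View pics/w14.png

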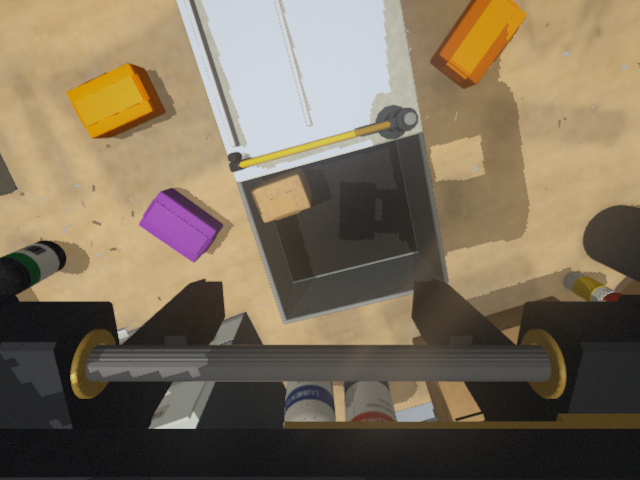

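```bash
python3 - <<'E'
from h import *
w=np.load("pics/w14.npz");im=w["image"]
cv2.imwrite("pics/w14c.png",cv2.resize(im[130:260,215:345],(600,600),interpolation=2))
for p in((251,186),(304,173),(312,205),(264,223)):print(np.round(RB.T@(ray(w,*p,.087)[:2]-O)*1000,1))
print("gate",[np.round(RB.T@(ray(w,*p,.155)[:2]-O)*1000,1) for p in((241,164),(360,132))])
E
```

```text
[ 22.6 -64.8]
[ 23.7 -13.6]
[ 54.6 -14.3]
[ 59.8 -63.7]
gate [array([  0.1, -51.8]), array([ 0.6, 36.7])]
```

View pics/w14c.png

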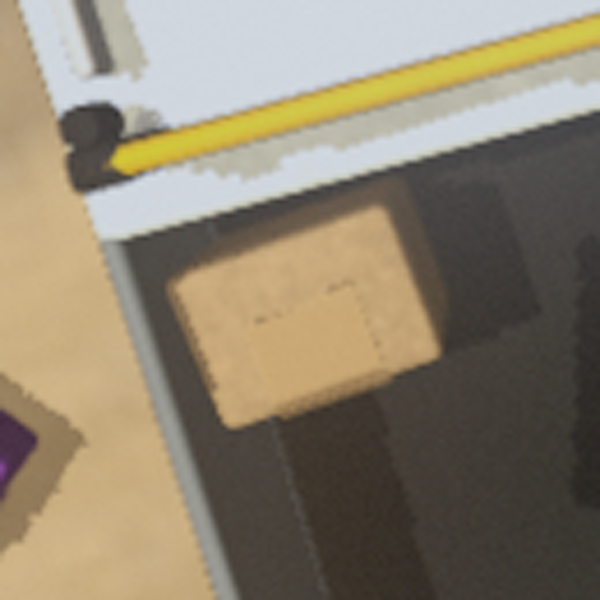

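The carton stands at rest on end in the well. Its top spans about x 23 to 57 and y -64 to -14 mm, below the deck. The gate is shut (x ≈ 0 along its length) and clear of the carton. The bystanders in view stand where they did, so I'm handing in.

```bash
python3 -c "
from bench import ticket
print(ticket.sign_off())"
```

```text
the job is handed in; nothing more can be done
None
```

The carton is posted in the well and the gate has swung shut. I handed the job in at about 13.5 s, and no verdict was reported.

**How it went:** I opened the gripper fully and yawed it so the leading finger pushed the gate open, while the trailing finger pushed the carton along the lane. The carton was never gripped or lifted.

**What went wrong:** Past the guides the carton turned about 20° clockwise, and its nose caught on the well's right wall. I kept the gate held open, brought the trailing finger round to the carton's right side and eased the nose left until the carton dropped in. I then lifted straight up and the gate closed by itself.

**Last checks:**
- **Carton:** it stands on end near the well's right corner on the deck side. Its top spans about x 23–57 and y -64 to -14 mm in the box frame. It looks still and below the deck, though I didn't compare two frames for motion.
- **Gate:** its top edge lies at x ≈ 0 along its length, so it is shut, and it stands clear of the carton.
- **Forces:** readings on the tool stayed at or below about 8 N whenever I looked. I had no separate reading for finger-to-carton or carton-to-gate force.
- **Bystanders:** the ones I could see looked unmoved, but I did not measure their positions.
- **Box pose:** the first estimates from the scene and side cameras disagreed by about 8 mm in y. I worked mainly from the closer wrist view instead.

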